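# Nest the measuring beakers on the coaster

### The arm

A 7-joint arm with a two-finger parallel gripper is mounted at the origin on a cart in front of the work surface, level with it; the furniture and walls round the work are solid. World frame = base frame: x ahead of the robot, y to its left, z up, the work surface at z = 0. Lengths are in mm, angles in rad, forces in N, time in s.
With the tool pointing down it reaches from about 400 to 850 mm from the base axis. Payload 4.4 kg.
Tool frame: the origin (TCP) lies at the very end of the fingers, on their centre line; the grasp point (between the pads) lies 19 mm behind it; z points along the fingers, y is the line along which they close (so a half turn about z gives the same grasp; the last joint's range is limited). The gripper opens to 94 mm and grips with 3 to 60 N. Pads are 16 mm wide; open, the fingers measure 119 mm over their backs; the gripper's body (75 mm by 177 mm) begins 78 mm behind the grasp point.
Start: joints at [-1.277, 0.628, 0.038, 1.517, -0.027, 0.996, -0.02], TCP at [228.833, 608.402, 205.478] pointing down, gripper open.
Joint ranges: [-3.06, 3.06], [-0.37, 2.12], [-1.25, 1.32], [0.18, 2.47], [-1.1, 4.24], [0.23, 1.98], [-2.94, 2.94]. Speed limits (rad/s): [2.57, 2.57, 3.14, 3.14, 3.14, 3.14, 3.14].

### API

Orientations are given as a rotation vector (axis times angle).
In Python, from plant import monitor, imaging, ticket gives the robot as it stands.
- The arm moves only by the tool drive_tool, never from a script. Its argument "targets" is one flat list of numbers, 7 for each row, row after row: the shift along the tool's x, y, z in mm, then the turn, a rotation vector about the tool's x, y, z in rad, then the closure in counts, from 0 (fully open) to 255 (shut). In form: [dx, dy, dz, wx, wy, wz, gripper, dx, dy, dz, wx, wy, wz, gripper, ...]. A call has 1 to 8 rows; each row shifts and turns the commanded pose from where the row before left it, along the tool's axes as they then stand; what a row does not reach is not made up. A row lasts 1/12 s, in which the tool goes at most 41.7 mm and 7.16 degrees, less where a joint would pass 70% of its speed; a pose out of reach is approached as far as the arm can. A call with a gripper value outside its range is refused whole. The fingers move at their own pace and stop on an object; the grip force is fixed at half the most. Time passes only in rows, so rows that do not move let the fingers close. It gives the time, the measured TCP pose, the force, the opening and the grip force at its end, in the units of the state.
- monitor.get_obs(): the state, without advancing time (a new reading comes with each control period).
- imaging.capture(name): name is "side" or "top" or "wrist"; returns a dict with "color" (400x640x3 uint8, red, green, blue), "fx", "fy", "cx", "cy" (pixels), "R" (3x3) and "t" (3): a world point X has camera coordinates R X + t; the wrist camera has in their place "mount" (4x4, takes a point from camera to tool coordinates, whose origin is the TCP and whose axes are the flange's). Camera axes: x right, y down, z forward; pixel columns grow to the right and rows downward; lengths in mm; the calibration is good to about 2 mm. A picture is of the moment at which its call begins: read the wrist's pose just before it. There is no depth.
- ticket.job_done(): hands the job in; it is judged then, once.
The state is a dict: "t": time; "qpos": joint angles; "qvel": joint speeds; "tau": joint torques, N m; "ee_pos": TCP position; "ee_rot": TCP orientation; "contact_force": force on the tool from outside, world axes, zero at the start; "wrist_torque": the same for the moment, N m; "opening": finger opening in mm; "grip_force": force on a finger pad.
Only numpy, scipy, OpenCV 4.12 (cv2) and the standard library are available. Lean on these libraries where they do the work, as an engineer would, in place of code of your own. Each camera call takes 0.05 s, during which the arm holds its last target. There are 200 camera calls.

### The job

Put the set of four measuring beakers away as one upright nested tower on the round white coaster: stand the largest (blue) in the middle of the coaster first, then seat the green one in it, the yellow in the green and last the red in the yellow, each let go fully home with its collar resting level on the rim below before the next is placed. Leave the tomato, the lemon and the garlic where they lie.

Things in the scene. Friction and masses are not known exactly. Their poses are not given: they have to be found in the camera images.
- blue_beaker_centre (a point): Loose blue plastic beaker, open on top, 85 mm tall, wall 3 mm, upright. Largest of the set, no collar, 64 mm across outside, 58 mm across inside; foot tapers to 58 mm over the lowest 14 mm. Hold it across the upper wall. Point: on its axis, half-way up; z up the axis.
- green_beaker_centre (a point): Loose green plastic beaker, open on top, 85 mm tall, wall 3 mm, upright. Second largest: 52 mm across outside, 46 mm inside, its collar 66 mm across; foot tapers to 42 mm over the lowest 14 mm. Collar: ring 45 to 50 mm above the foot; the part below fits with 2 mm play into the next larger beaker till the collar rests on its rim, this centre then 40 mm above that one's. Hold it above the collar. Point: on its axis, half-way up; z up the axis.
- yellow_beaker_centre (a point): Loose yellow plastic beaker, open on top, 85 mm tall, wall 3 mm, upright. Third: 40 mm across outside, 34 mm inside, its collar 54 mm across; foot tapers to 30 mm over the lowest 14 mm. Collar: ring 45 to 50 mm above the foot; the part below fits with 2 mm play into the next larger beaker till the collar rests on its rim, this centre then 40 mm above that one's. Hold it above the collar. Point: on its axis, half-way up; z up the axis.
- red_beaker_centre (a point): Loose red plastic beaker, open on top, 85 mm tall, wall 3 mm, upright. Smallest: 28 mm across outside, its collar 42 mm across; foot tapers to 18 mm over the lowest 14 mm. Collar: ring 45 to 50 mm above the foot; the part below fits with 2 mm play into the next larger beaker till the collar rests on its rim, this centre then 40 mm above that one's. Hold it above the collar. Point: on its axis, half-way up; z up the axis.
- coaster_top (a point): Round white ceramic coaster fixed to the worktop, 110 mm across, 6 mm thick. The point is the centre of its top face; z is up.
- tomato_centre (a point): Bystander: loose red tomato, 60 mm across, 66 mm tall with its green stalk. The point is its centre at the start.
- lemon_centre (a point): Bystander: loose yellow lemon lying on its side, 72 x 55 x 56 mm. The point is its centre at the start.
- garlic_centre (a point): Bystander: loose whitish bulb of garlic, 56 mm across and 56 mm tall. The point is its centre at the start.

How it is judged:
By the outcome, as a careful person would: the job done as asked, in the order asked, and still so for the second after the job is handed in, with the robot touching nothing.
It also fails if it takes over 109 s, if anything falls off the work surface, if the arm or the gripper's body presses on something with over 40 N, if the wrist force passes 120 N, or if a joint passes its speed limit or range.

## Working session

There is one attempt and no reset: what is moved stays moved. The work goes in short steps, Python scripts to look and compute and a tool call to move; the robot and the scene stay as the last step left them, time stands still between calls to the robot, and variables do not carry over. Pictures are saved under pics/ and viewed, at most 14 in all, crops included, and the job is handed in when it is done.

Besides the shell and the picture viewer there is one more tool, called as a command line: name --argument value ..., lists and objects as JSON in quotes. drive_tool: Moves the arm, as the interface text tells. Its arguments: {"type":"object","properties":{"targets":{"type":"array","items":{"type":"number"}}},"required":["targets"]}

```bash
mkdir -p pics; ls; python3 - <<'E'
from plant import monitor, imaging
import cv2
o=monitor.get_obs()
for k in o: print(k,o[k])
for n in ("top","side"):
    c=imaging.capture(n); cv2.imwrite(f"pics/{n}0.png",c["color"][:,:,::-1])
    print(n,{k:c[k] for k in c if k!="color"})
c=imaging.capture("wrist");print(c["mount"],c["fx"])
E
```

```text
pics
t 0.0
qpos [-1.27677212  0.62934251  0.03846582  1.5183477  -0.026978    0.99631217
 -0.02001447]
qvel [-0.00046066  0.00054481 -0.00067128 -0.00162133 -0.00117568 -0.00127067
 -0.00039083]
tau [ 3.95571178e-04 -5.49741125e+01  1.14350338e+00 -1.86631483e+01
 -5.22354722e-02  2.34039308e-02  1.77819211e-04]
ee_pos [228.62950527 607.75161329 204.56342658]
ee_rot [-5.62148555e-01 -3.09060052e+00  2.93706842e-03]
contact_force [-0.12824273  0.35742561  0.11168559]
wrist_torque [ 0.02872869  0.00511876 -0.01039728]
grip_force 0.0
opening 93.74839698873983
top {'fx': 400.1713166452526, 'fy': 400.1713166452526, 'cx': 322.42469224682924, 'cy': 194.38407810397635, 'R': array([[-0.00104239, -0.99936938,  0.03549304],
       [-0.99263362, -0.00326594, -0.12111082],
       [ 0.12115037, -0.03535783, -0.99200424]]), 't': array([-19.77374009, 454.71952453, 895.40446957])}
side {'fx': 443.9171063152534, 'fy': 443.9171063152534, 'cx': 318.2033790839832, 'cy': 199.75542609967488, 'R': array([[ 0.95974182, -0.28008796, -0.02112737],
       [-0.14707511, -0.43703041, -0.88734059],
       [ 0.23930012,  0.85472519, -0.46063034]]), 't': array([-451.3066445 ,  141.62303071,  960.26873165])}
[[ 2.65669247e-04 -9.68713426e-01 -2.48181844e-01  7.15540460e+01]
 [ 9.99999948e-01  3.02377429e-04 -1.09789827e-04 -2.77779354e-01]
 [ 1.81399467e-04 -2.48181802e-01  9.68713456e-01 -1.79659925e+02]
 [ 0.00000000e+00  0.00000000e+00  0.00000000e+00  1.00000000e+00]] 328.14431187859634
```

View pics/top0.png

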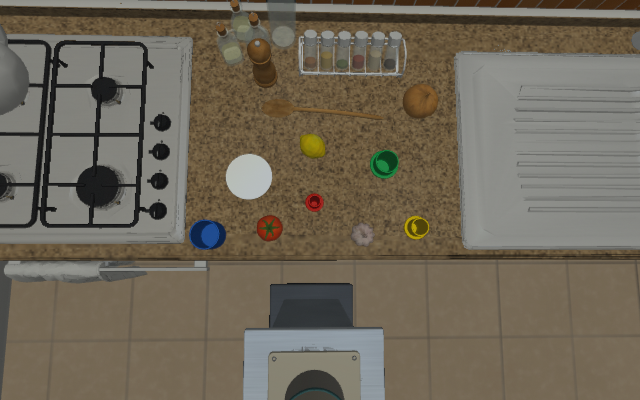

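View pics/side0.png

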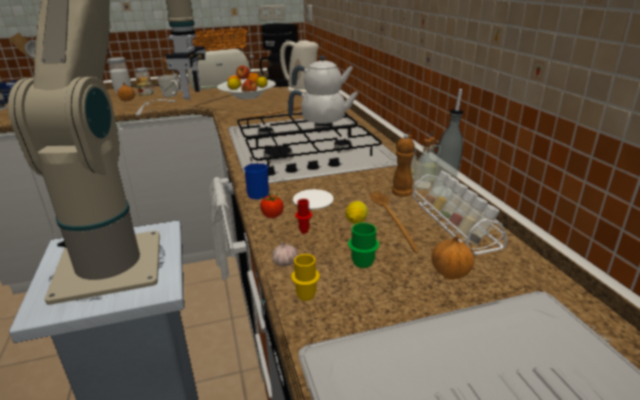

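```bash
cat > h.py <<'E'
import numpy as np, cv2
from scipy.optimize import least_squares
from scipy.spatial.transform import Rotation as Ro
from plant import monitor, imaging
# profiles: (z above foot, radius)
def prof(D,f,c): return [(0,f/2),(14,D/2),(85,D/2)]+([(45,c/2),(50,c/2)] if c else [])
P=dict(blue=prof(64,58,0),green=prof(52,42,66),yellow=prof(40,30,54),red=prof(28,18,42),
 coaster=[(0,55),(6,55)])
H=dict(blue=(105,125),green=(50,85),yellow=(22,33),red=None)
def mask(img,n):
    hsv=cv2.cvtColor(img,cv2.COLOR_RGB2HSV); h,s,v=[hsv[:,:,i].astype(int) for i in range(3)]
    if n=="coaster": return (s<40)&(v>170)
    if n=="red": return ((h<6)|(h>172))&(s>170)&(v>60)
    return (h>=H[n][0])&(h<=H[n][1])&(s>170)&(v>60)
def cam(name):
    o=monitor.get_obs(); c=imaging.capture(name)
    if name=="wrist":
        Rt=Ro.from_rotvec(o["ee_rot"]).as_matrix(); M=c["mount"]
        Rwc=Rt@M[:3,:3]; p=Rt@M[:3,3]+o["ee_pos"]; c["R"]=Rwc.T; c["t"]=-Rwc.T@p
    return c
def proj(c,X):
    q=X@c["R"].T+c["t"]; return np.c_[c["fx"]*q[:,0]/q[:,2]+c["cx"],c["fy"]*q[:,1]/q[:,2]+c["cy"]]
A=np.linspace(0,2*np.pi,90)
def bbox(c,n,xy,z0):
    X=np.vstack([np.c_[xy[0]+r*np.cos(A),xy[1]+r*np.sin(A),0*A+z0+z] for z,r in P[n]])
    q=proj(c,X); return np.r_[q.min(0),q.max(0)]
def blob(c,n,xy,z0=0):
    "mask bbox of the blob closest to the prediction"
    k,l,st,ce=cv2.connectedComponentsWithStats(cv2.morphologyEx(mask(c["color"],n).astype(np.uint8),cv2.MORPH_CLOSE,np.ones((3,3))))
    b=bbox(c,n,xy,z0); m=(b[:2]+b[2:])/2
    i=min((i for i in range(1,k) if st[i,4]>40),key=lambda i:np.hypot(*(st[i,:2]+st[i,2:4]/2-m)))
    return np.r_[st[i,:2]-.5,st[i,:2]+st[i,2:4]-.5]
def ray(c,u,v,z):
    d=c["R"].T@np.array([(u-c["cx"])/c["fx"],(v-c["cy"])/c["fy"],1]); p=-c["R"].T@c["t"]
    return (p+d*(z-p[2])/d[2])[:2]
def fit(cs,n,xy,z0=0):
    bs=[blob(c,n,xy,z0) for c in cs]
    s=least_squares(lambda x:np.concatenate([bbox(c,n,x,z0)-b for c,b in zip(cs,bs)]),xy,loss="soft_l1")
    return s.x,[np.round(bbox(c,n,s.x,z0)-b,1) for c,b in zip(cs,bs)]
E
cat > m.py <<'E'
from h import *
T=cam("top");S=cam("side")
px=dict(blue=(208,234),green=(385,164),yellow=(417,227),red=(315,202),coaster=(249,176))
for n,(u,v) in px.items():
    x0=ray(T,u,v,3 if n=="coaster" else 70)
    for cs in ([T],[S],[T,S]):
        x,e=fit(cs,n,x0); print(n,np.round(x,1),*e)
for n,u,v,z in (("tomato",269,228,33),("lemon",313,146,28),("garlic",362,234,28)): print(n,ray(T,u,v,z))
E
python3 m.py
```

```text
blue [362.7 235.4] [-0.7 -0.7  0.8  0.7]
blue [362.7 240.7] [-1.2 -3.   1.3  1. ]
blue [362.5 235.6] [-0.8 -0.6  0.7  0.7] [-1.  -2.3  1.5  1.8]
green [ 523.5 -158.2] [-0.7 -0.7  0.7  0.7]
green [ 524.7 -155.6] [-0.9 -1.4  0.8  0.8]
green [ 523.7 -157.8] [-0.9 -0.7  0.5  0.6] [-0.9 -0.8  0.8  1.5]
yellow [ 377.9 -227.9] [-0.6 -0.1  0.5  0. ]
yellow [ 379.2 -227.1] [ 0.1 -0.4 -0.1  0.3]
yellow [ 378.6 -227.7] [-0.6 -0.4  0.4 -0.3] [-0.1 -0.1 -0.3  0.6]
red [4.35e+02 4.00e-01] [ 0.1  0.1 -0.1 -0.1]
red [434.7   2.3] [-0.5 -2.   0.5  1.2]
red [434.7   0.6] [ 0.1  0.2 -0.2  0. ] [-0.3 -1.6  0.7  1.5]
coaster [501.3 154.7] [-0.5 -0.6  0.6  0.6]
coaster [502.6 161.4] [-0.6 -1.5  0.6  0.8]
coaster [501.2 155.2] [-0.8 -0.6  0.4  0.6] [-0.6 -0.5  0.8  2. ]
tomato [377.16519874 101.85826263]
lemon [568.73209138   2.68351465]
garlic [ 363.7267029  -109.77496874]
```

drive_tool --targets '[0,0,0,0,0,-0.12,0,0,0,0,0,0,-0.12,0,0,0,0,0,0,-0.12,0,-11,-31,0,0,0,0,0,-11,-31,0,0,0,0,0,-11,-31,0,0,0,0,0,-11,-31,0,0,0,0,0,-11,-31,0,0,0,0,0]'

```text
t: 0.92
ee_pos: [284.2, 451.8, 205.4]
ee_rot: [-0.0, 3.141, -0.0]
contact_force: [0.5, 0.3, 0.6]
opening: 94.2
grip_force: 0.0
```

drive_tool --targets '[-11,-31,0,0,0,0,0,-11,-31,0,0,0,0,0,-11,-31,0,0,0,0,0,-11,-31,0,0,0,0,0,-11,-31,0,0,0,0,0,-11,-31,0,0,0,0,0,-11,-31,0,0,0,0,0,0,0,0,0,0,0,0]'

```text
t: 1.58
ee_pos: [362.7, 229.8, 205.5]
ee_rot: [0.014, 3.141, -0.006]
contact_force: [-0.1, -0.9, 0.1]
opening: 94.0
grip_force: 0.0
```

```bash
cat > w.py <<'E'
import sys
from h import *
n,x,y=sys.argv[1],float(sys.argv[2]),float(sys.argv[3]); z0=float(sys.argv[4]) if len(sys.argv)>4 else 0
c=cam("wrist"); o=monitor.get_obs(); print(o["ee_pos"].round(1),o["qpos"].round(2))
print("pred",bbox(c,n,(x,y),z0).round()); 
try: print(*fit([c],n,(x,y),z0))
except Exception as e: print(e)
if len(sys.argv)>5: cv2.imwrite(f"pics/{sys.argv[5]}.png",c["color"][:,:,::-1])
E
python3 w.py blue 362.5 235.6 0 w1
```

```text
[362.  233.2 205.6] [-0.61  0.32 -0.04  2.09  0.02  0.73  0.9 ]
pred [290. 154. 358. 228.]
[363.78340495 233.93952947] [array([-1. , -1.4,  1. ,  1.3])]
```

View pics/w1.png

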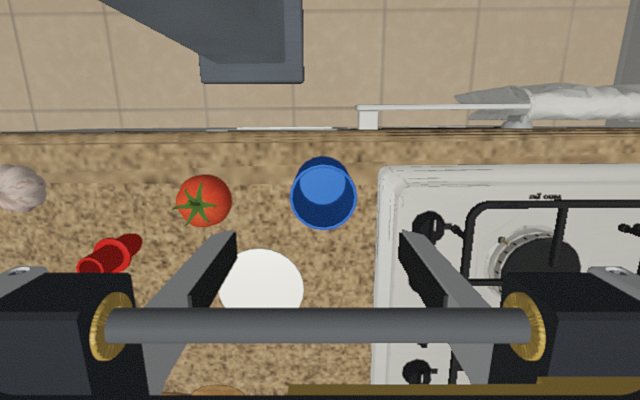

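drive_tool --targets '[0,1,24,0,0,0,0,0,0,24,0,0,0,0,0,0,24,0,0,0,0,0,0,24,0,0,0,0,0,0,24,0,0,0,0,0,0,24,0,0,0,0,0,0,12,0,0,0,0,0,0,0,0,0,0,0]'

```text
t: 2.3
ee_pos: [359.2, 237.9, 47.2]
ee_rot: [0.003, -3.138, 0.003]
contact_force: [0.3, 0.8, 0.3]
opening: 94.2
grip_force: 0.0
```

drive_tool --targets '[0,0,0,0,0,0,0,0,0,0,0,0,0,255,0,0,0,0,0,0,255,0,0,0,0,0,0,255,0,0,0,0,0,0,255,0,0,0,0,0,0,255,0,0,0,0,0,0,255,0,0,0,0,0,0,255]'

```text
t: 2.97
ee_pos: [360.9, 237.2, 49.9]
ee_rot: [0.0, 3.141, 0.0]
contact_force: [-0.3, -2.1, 6.7]
opening: 62.3
grip_force: 30.0
```

drive_tool --targets '[0,0,-5,0,0,0,255,0,0,-10,0,0,0,255,0,0,-15,0,0,0,255,0,0,-15,0,0,0,255,0,0,-15,0,0,0,255,0,0,-15,0,0,0,255,0,0,-10,0,0,0,255,0,0,-5,0,0,0,255]'

```text
t: 3.63
ee_pos: [361.5, 237.9, 140.9]
ee_rot: [-0.0, 3.14, 0.002]
contact_force: [0.3, 0.4, -0.9]
opening: 62.2
grip_force: 30.0
```

drive_tool --targets '[-10,-6,0,0,0,0,255,-20,-12,0,0,0,0,255,-26,-15,0,0,0,0,255,-26,-16,0,0,0,0,255,-26,-15,0,0,0,0,255,-20,-12,0,0,0,0,255,-10,-6,0,0,0,0,255,0,0,0,0,0,0,255]'

```text
t: 4.3
ee_pos: [500.8, 153.5, 139.1]
ee_rot: [0.006, 3.141, -0.001]
contact_force: [-0.2, -0.0, 0.4]
opening: 62.0
grip_force: 30.0
```

```bash
cat > s.py <<'E'
import sys
from h import *
# fit loose beaker/top+side: name x y z0
n,x,y,z0=sys.argv[1],*map(float,sys.argv[2:5])
T=cam("top");S=cam("side"); o=monitor.get_obs(); print(o["ee_pos"].round(1),round(o["opening"],1))
for cs in ([T],[S],[T,S]): 
    a=fit(cs,n,(x,y),z0); print(a[0].round(1),*a[1])
if len(sys.argv)>5:
    im=[]
    for c in (T,S):
        u,v=proj(c,np.array([[x,y,z0+40]]))[0]; u=int(np.clip(u,100,540));v=int(np.clip(v,100,300))
        im.append(cv2.resize(c["color"][v-100:v+100,u-100:u+100,::-1],(400,400),interpolation=cv2.INTER_CUBIC))
    cv2.imwrite(f"pics/{sys.argv[5]}.png",np.hstack(im))
E
python3 s.py blue 501 155 91 b1
```

```text
[497.4 156.  139. ] 62.1
[458.4 129.4] [-2.1 -2.9 13.9 21.6]
[500.7 158.6] [-1.2 -1.5  1.3  0.7]
[498.6 152.5] [-13.6 -23.3   3.2   2.6] [-1.4 -0.7  1.2  1.7]
```

View pics/b1.png

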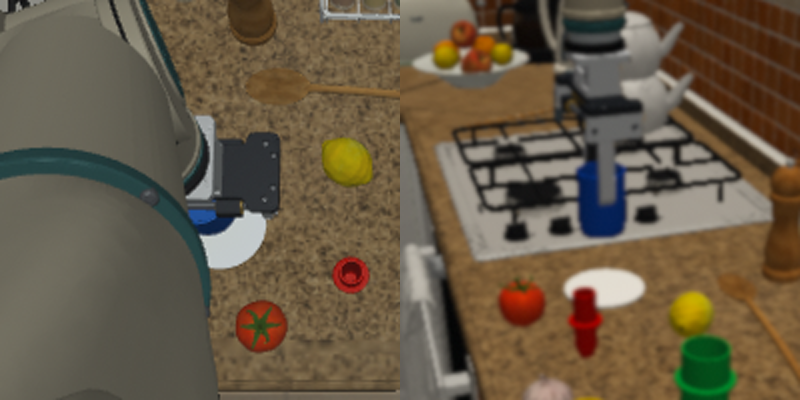

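drive_tool --targets '[0,0,12,0,0,0,255,0,0,18,0,0,0,255,0,0,18,0,0,0,255,0,0,15,0,0,0,255,0,0,10,0,0,0,255,0,0,6,0,0,0,255,0,0,3,0,0,0,255,0,0,0,0,0,0,255]'

```text
t: 5.07
ee_pos: [498.3, 156.0, 57.3]
ee_rot: [0.002, -3.141, -0.0]
contact_force: [0.7, -0.2, -0.1]
opening: 62.2
grip_force: 30.0
```

drive_tool --targets '[0,0,1,0,0,0,255,0,0,1,0,0,0,255,0,0,0,0,0,0,255]'

```text
t: 5.32
ee_pos: [499.4, 155.6, 56.0]
ee_rot: [-0.0, 3.14, 0.001]
contact_force: [1.0, -0.1, -1.2]
opening: 62.3
grip_force: 30.0
```

drive_tool --targets '[0,0,0.7,0,0,0,255,0,0,0.7,0,0,0,255,0,0,0,0,0,0,255]'

```text
t: 5.57
ee_pos: [499.5, 155.6, 55.9]
ee_rot: [0.0, 3.14, 0.001]
contact_force: [-3.3, 0.8, 14.0]
opening: 61.8
grip_force: 30.0
```

drive_tool --targets '[0,0,0,0,0,0,0,0,0,0,0,0,0,0,0,0,0,0,0,0,0,0,0,0,0,0,0,0,0,0,0,0,0,0,0,0,0,0,0,0,0,0]'

```text
t: 6.07
ee_pos: [498.9, 155.4, 53.9]
ee_rot: [0.0, -3.141, 0.0]
contact_force: [0.4, 1.0, 0.2]
opening: 93.7
grip_force: 0.0
```

drive_tool --targets '[0,0,-10,0,0,0,0,0,0,-20,0,0,0,0,0,0,-25,0,0,0,0,0,0,-30,0,0,0,0,0,0,-30,0,0,0,0,0,0,-30,0,0,0,0,0,0,0,0,0,0,0]'

```text
t: 6.65
ee_pos: [502.4, 156.7, 205.1]
ee_rot: [0.0, 3.132, 0.006]
contact_force: [0.3, 0.4, -0.2]
opening: 94.1
grip_force: 0.0
```

```bash
python3 w.py blue 501 155 6; python3 w.py coaster 501 155 0 w2
```

```text
[501.  156.2 202.6] [-0.32  0.45 -0.05  1.87  0.03  0.81  1.18]
pred [280. 152. 350. 228.]
[502.4535884  155.19581842] [array([-1.8, -1.3,  1.8,  1.2])]
[499.6 155.6 200.6] [-0.32  0.45 -0.05  1.88  0.03  0.81  1.18]
pred [269. 132. 363. 225.]
[500.14992162 154.32277123] [array([-0.3, -1.6,  0.3,  9.8])]
```

View pics/w2.png

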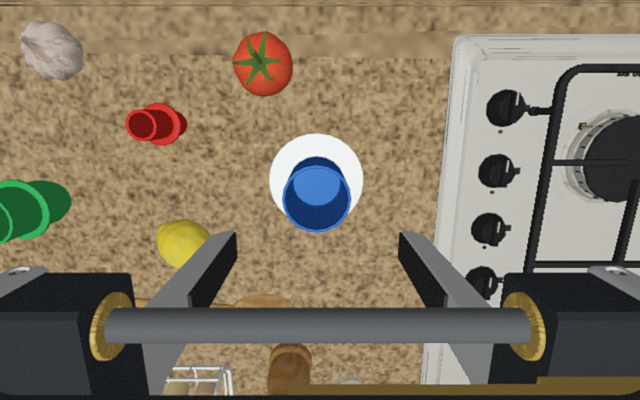

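drive_tool --targets '[-1,-13,0,0,0,0,0,-2,-25,0,0,0,0,0,-3,-35,0,0,0,0,0,-3,-35,0,0,0,0,0,-3,-35,0,0,0,0,0,-3,-35,0,0,0,0,0,-3,-35,0,0,0,0,0,-3,-35,0,0,0,0,0]'

```text
t: 7.42
ee_pos: [518.1, -95.3, 197.4]
ee_rot: [-0.001, -3.138, -0.0]
contact_force: [0.0, 0.1, 0.3]
opening: 94.1
grip_force: 0.0
```

drive_tool --targets '[-2,-35,0,0,0,0,0,-2,-20,0,0,0,0,0,0,-10,0,0,0,0,0,0,0,0,0,0,0,0,0,0,0,0,0,0,0]'

```text
t: 7.83
ee_pos: [523.0, -156.8, 198.0]
ee_rot: [-0.0, -3.139, -0.002]
contact_force: [0.3, 0.5, 0.1]
opening: 93.8
grip_force: 0.0
```

```bash
python3 w.py green 523.7 -157.8 0; python3 s.py blue 501 155 6
```

```text
[ 523.4 -155.7  198.3] [ 0.26  0.49 -0.03  1.82  0.02  0.84  1.79]
pred [284. 158. 349. 226.]
[ 528.0415985  -157.12911636] [array([-2.7, -3.9,  2.7,  7.2])]
[ 523.9 -155.2  198.8] 93.9
[501.  155.7] [-0.4 -0.9  0.4  1. ]
[503.9 163.9] [-1.2 -1.4  1.3  0.7]
[501.4 156.1] [-0.6 -1.1  0.3  0.8] [-1.4 -0.2  1.2  2.1]
```

drive_tool --targets '[0,0,15,0,0,0,0,0,0,28,0,0,0,0,0,0,28,0,0,0,0,0,0,28,0,0,0,0,0,0,25,0,0,0,0,0,0,13,0,0,0,0,0,0,7,0,0,0,0,0,0,0,0,0,0,0]'

```text
t: 8.65
ee_pos: [523.2, -155.8, 53.8]
ee_rot: [0.004, -3.139, -0.002]
contact_force: [0.5, -0.4, 0.5]
opening: 94.1
grip_force: 0.0
```

drive_tool --targets '[0,0,0,0,0,0,0,0,0,0,0,0,0,255,0,0,0,0,0,0,255,0,0,0,0,0,0,255,0,0,0,0,0,0,255,0,0,0,0,0,0,255,0,0,0,0,0,0,255,0,0,0,0,0,0,255]'

```text
t: 9.32
ee_pos: [524.0, -157.6, 55.2]
ee_rot: [-0.0, 3.141, -0.0]
contact_force: [0.5, -0.1, -0.1]
opening: 50.8
grip_force: 15.4
```

drive_tool --targets '[0,0,-5,0,0,0,255,0,0,-15,0,0,0,255,0,0,-22,0,0,0,255,0,0,-25,0,0,0,255,0,0,-25,0,0,0,255,0,0,-22,0,0,0,255,0,0,-11,0,0,0,255,0,0,-5,0,0,0,255]'

```text
t: 9.98
ee_pos: [525.0, -157.9, 187.4]
ee_rot: [-0.0, 3.138, -0.001]
contact_force: [-0.8, -0.8, -1.4]
opening: 50.6
grip_force: 30.0
```

```bash
python3 s.py green 524 -158 130 g1
```

```text
[ 524.3 -157.7  185.9] 50.7
[ 495.8 -158. ] [-1.7 -4.4  1.4 14.9]
[ 527.5 -150. ] [-0.9 -0.6  0.8  0.3]
[ 524.1 -156.7] [ -2.6 -19.1   0.3   0.7] [-1.3  0.9  0.6  2.2]
```

View pics/g1.png

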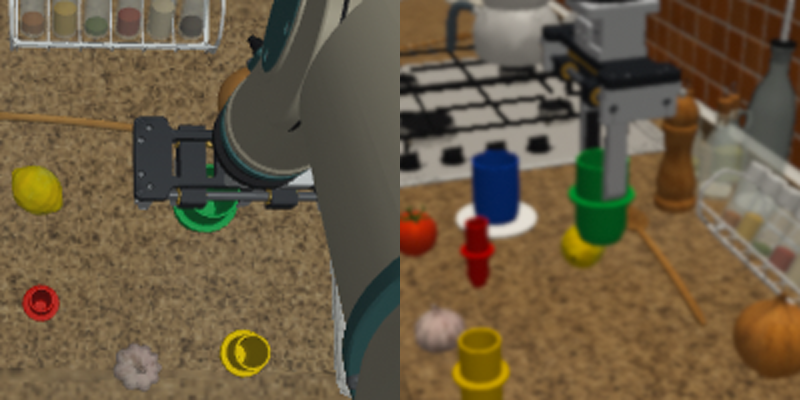

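drive_tool --targets '[1,8,0,0,0,0,255,2,18,0,0,0,0,255,2,28,0,0,0,0,255,2,34,0,0,0,0,255,2,34,0,0,0,0,255,3,34,0,0,0,0,255,3,34,0,0,0,0,255,2,34,0,0,0,0,255]'

```text
t: 10.75
ee_pos: [505.1, 68.5, 183.7]
ee_rot: [0.001, -3.138, 0.0]
contact_force: [0.6, -0.2, -0.5]
opening: 50.6
grip_force: 30.0
```

drive_tool --targets '[2,34,0,0,0,0,255,2,28,0,0,0,0,255,1,18,0,0,0,0,255,1,9,0,0,0,0,255,0,0,0,0,0,0,255,0,0,0,0,0,0,255]'

```text
t: 11.25
ee_pos: [500.3, 154.6, 184.3]
ee_rot: [0.0, -3.14, 0.002]
contact_force: [0.0, -0.7, -0.9]
opening: 50.6
grip_force: 30.0
```

```bash
cat > v.py <<'E'
import sys
from h import *
S=cam("side"); o=monitor.get_obs(); print(o["ee_pos"].round(1),o["contact_force"].round(1))
for a in sys.argv[1:]:
    n,x,y,z=a.split(","); r=fit([S],n,(float(x),float(y)),float(z)); print(n,r[0].round(1),*r[1])
E
python3 v.py green,501,155,131 blue,501,155,6
```

```text
[500.6 153.7 184.5] [ 0.   0.6 -0.5]
green [500.4 155.3] [-1.5 -1.2  1.5  0.6]
blue [503.9 163.9] [-1.2 -1.4  1.3  0.7]
```

drive_tool --targets '[-1,0,10,0,0,0,255,0,0,15,0,0,0,255,0,0,8,0,0,0,255,0,0,3,0,0,0,255,0,0,2,0,0,0,255,0,0,2,0,0,0,255,0,0,2,0,0,0,255,0,0,2,0,0,0,255]'

```text
t: 11.97
ee_pos: [502.3, 155.5, 141.3]
ee_rot: [-0.0, 3.141, 0.0]
contact_force: [-0.5, -0.2, -0.1]
opening: 50.6
grip_force: 30.0
```

drive_tool --targets '[0,0,2,0,0,0,255,0,0,2,0,0,0,255,0,0,2,0,0,0,255,0,0,2,0,0,0,255,0,0,2,0,0,0,255,0,0,2,0,0,0,255,0,0,0,0,0,0,255]'

```text
t: 12.55
ee_pos: [501.7, 155.4, 128.7]
ee_rot: [0.0, -3.141, 0.0]
contact_force: [0.2, -0.2, -0.5]
opening: 50.9
grip_force: 30.0
```

```bash
python3 v.py green,501,155,75 blue,501,155,6
```

```text
[501.8 155.4 128.8] [-0.1 -0.4 -0.5]
green [506.2 177.5] [-1.5 -3.5  1.5  0.9]
blue [502.2 162.4] [-1.7 -7.1  1.8  1.1]
```

drive_tool --targets '[0,0,4,0,0,0,255,0,0,4,0,0,0,255,0,0,4,0,0,0,255,0,0,4,0,0,0,255,0,0,4,0,0,0,255,0,0,3,0,0,0,255,0,0,2,0,0,0,255,0,0,0,0,0,0,255]'

```text
t: 13.27
ee_pos: [501.6, 155.3, 103.5]
ee_rot: [0.0, -3.141, 0.0]
contact_force: [-0.6, -0.1, -0.5]
opening: 50.6
grip_force: 30.0
```

drive_tool --targets '[0,0,1,0,0,0,255,0,0,1,0,0,0,255,0,0,1,0,0,0,255,0,0,0.5,0,0,0,255,0,0,0,0,0,0,255]'

```text
t: 13.68
ee_pos: [502.3, 155.8, 101.1]
ee_rot: [-0.0, 3.141, 0.001]
contact_force: [-0.9, -0.1, 3.6]
opening: 51.0
grip_force: 30.0
```

drive_tool --targets '[0,0,0.5,0,0,0,255,0,0,0,0,0,0,255,0,0,0,0,0,0,0,0,0,0,0,0,0,0,0,0,0,0,0,0,0,0,0,0,0,0,0,0,0,0,0,0,0,0,0,0,0,0,0,0,0,0]'

```text
t: 14.35
ee_pos: [501.8, 155.4, 99.9]
ee_rot: [0.0, -3.141, 0.0]
contact_force: [-0.3, -0.2, 0.8]
opening: 87.1
grip_force: 0.0
```

drive_tool --targets '[0,0,-10,0,0,0,0,0,0,-20,0,0,0,0,0,0,-25,0,0,0,0,0,0,-30,0,0,0,0,0,0,-25,0,0,0,0,0,0,-15,0,0,0,0,0,0,0,0,0,0,0]'

```text
t: 14.93
ee_pos: [504.2, 156.2, 229.1]
ee_rot: [0.0, 3.135, 0.004]
contact_force: [0.7, 0.4, -1.0]
opening: 94.0
grip_force: 0.0
```

```bash
python3 v.py green,501,155,46 blue,501,155,6;python3 w.py green 501 155 46
```

```text
[503.  155.8 227.1] [ 0.4  0.2 -0.4]
green [522.4 238.7] [ -0.8 -11.2   0.8   1.2]
blue [503.3 161.8] [-1.2 -9.1  1.3  1.1]
[502.  155.4 225.6] [-0.32  0.43 -0.04  1.84  0.02  0.88  1.19]
pred [283. 157. 351. 229.]
[506.05376496 155.45933724] [array([-3.4, -3.6,  3.4,  7.6])]
```

drive_tool --targets '[4,-13,0,0,0,0,0,8,-25,0,0,0,0,0,11,-35,0,0,0,0,0,11,-35,0,0,0,0,0,11,-35,0,0,0,0,0,11,-35,0,0,0,0,0,11,-35,0,0,0,0,0,11,-35,0,0,0,0,0]'

```text
t: 15.7
ee_pos: [421.2, -94.7, 223.9]
ee_rot: [-0.0, -3.138, -0.0]
contact_force: [0.9, -0.8, -0.3]
opening: 93.9
grip_force: 0.0
```

drive_tool --targets '[11,-35,0,0,0,0,0,11,-35,0,0,0,0,0,11,-35,0,0,0,0,0,7,-20,0,0,0,0,0,5,-10,0,0,0,0,0,0,0,15,0,0,0,0,0,0,15,0,0,0,0,0,0,0,0,0,0,0]'

```text
t: 16.37
ee_pos: [375.3, -227.0, 192.1]
ee_rot: [-0.002, -3.135, -0.005]
contact_force: [-0.1, 0.6, -0.4]
opening: 93.7
grip_force: 0.0
```

```bash
python3 w.py yellow 378.6 -227.7 0 w3;  python3 s.py green 501 155 46 g2
```

```text
[ 376.3 -227.1  193.3] [ 0.43  0.35  0.06  2.09 -0.03  0.71  2.08]
pred [290. 168. 343. 225.]
[ 380.33313093 -228.16244916] [array([-0.3, -0.6,  0.3,  0.6])]
[ 378.2 -227.6  194.8] 94.2
[499.5 154.3] [-0.7 -0.6  0.7  0.6]Traceback (most recent call last):
  File "s.py", line 7, in <module>
    a=fit(cs,n,(x,y),z0); print(a[0].round(1),*a[1])
  File "h.py", line 37, in fit
    bs=[blob(c,n,xy,z0) for c in cs]
        ~~~~^^^^^^^^^^^
  File "h.py", line 31, in blob
    i=min((i for i in range(1,k) if st[i,4]>40),key=lambda i:np.hypot(*(st[i,:2]+st[i,2:4]/2-m)))
ValueError: min() iterable argument is empty
```

drive_tool --targets '[0,0,15,0,0,0,0,0,0,28,0,0,0,0,0,0,28,0,0,0,0,0,0,28,0,0,0,0,0,0,21,0,0,0,0,0,0,13,0,0,0,0,0,0,7,0,0,0,0,0,0,0,0,0,0,0]'

```text
t: 17.18
ee_pos: [378.6, -227.3, 54.3]
ee_rot: [0.001, -3.14, -0.001]
contact_force: [-0.2, 1.0, -0.2]
opening: 94.0
grip_force: 0.0
```

drive_tool --targets '[0,0,0,0,0,0,0,0,0,0,0,0,0,255,0,0,0,0,0,0,255,0,0,0,0,0,0,255,0,0,0,0,0,0,255,0,0,0,0,0,0,255,0,0,0,0,0,0,255,0,0,0,0,0,0,255]'

```text
t: 17.85
ee_pos: [379.0, -227.6, 55.1]
ee_rot: [-0.0, 3.141, -0.0]
contact_force: [0.3, 0.3, -0.4]
opening: 50.8
grip_force: 0.0
```

drive_tool --targets '[0,0,0,0,0,0,255,0,0,0,0,0,0,255,0,0,0,0,0,0,255]'

```text
t: 18.1
ee_pos: [379.0, -227.6, 55.0]
ee_rot: [0.0, -3.142, -0.0]
contact_force: [0.3, 0.2, 0.7]
opening: 40.0
grip_force: 30.0
```

drive_tool --targets '[0,0,-5,0,0,0,255,0,0,-15,0,0,0,255,0,0,-25,0,0,0,255,0,0,-33,0,0,0,255,0,0,-35,0,0,0,255,0,0,-30,0,0,0,255,0,0,-18,0,0,0,255,0,0,-9,0,0,0,255]'

```text
t: 18.77
ee_pos: [380.1, -228.2, 228.2]
ee_rot: [-0.0, 3.137, -0.003]
contact_force: [0.4, -0.3, -1.4]
opening: 39.9
grip_force: 30.0
```

```bash
python3 s.py yellow 379 -228 170 g2
```

```text
[ 379.9 -228.1  226.9] 39.9
[520.4   6.7] [-2.1 -2.8  2.1  3.9]
[ 383.1 -218.5] [ 0.3 -0.5 -0.3  0.4]
[513.1   6.5] [-2.   1.2  2.2  7.8] [ 35.2 -46.   27.5 -56.6]
```

View pics/g2.png

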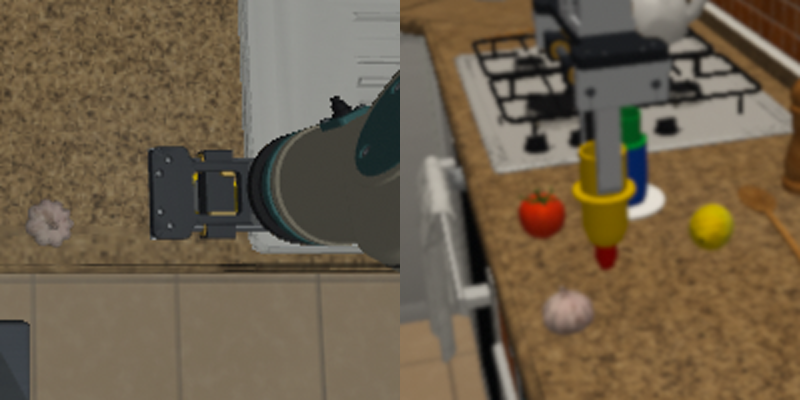

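drive_tool --targets '[-3,10,0,0,0,0,255,-7,22,0,0,0,0,255,-10,30,0,0,0,0,255,-11,34,0,0,0,0,255,-11,34,0,0,0,0,255,-11,34,0,0,0,0,255,-11,34,0,0,0,0,255,-11,34,0,0,0,0,255]'

```text
t: 19.53
ee_pos: [453.2, 6.1, 224.1]
ee_rot: [0.0, -3.139, 0.0]
contact_force: [0.4, -0.1, -0.9]
opening: 39.7
grip_force: 30.0
```

drive_tool --targets '[-11,34,0,0,0,0,255,-11,34,0,0,0,0,255,-11,34,0,0,0,0,255,-8,26,0,0,0,0,255,-4,15,0,0,0,0,255,-2,8,0,0,0,0,255,0,0,0,0,0,0,255,0,0,0,0,0,0,255]'

```text
t: 20.2
ee_pos: [500.2, 154.3, 224.2]
ee_rot: [-0.0, -3.14, 0.002]
contact_force: [-1.0, -0.4, -0.3]
opening: 40.1
grip_force: 30.0
```

```bash
python3 - <<'E'
from h import *
S=cam("side");o=monitor.get_obs();print(o["ee_pos"].round(1))
print("y",fit([S],"yellow",(501,155),170)); 
for n in ("green","blue"):
    b=blob(S,n,(501,155),46 if n=="green" else 6); print(n,b,bbox(S,n,(501,155),46 if n=="green" else 6).round(1))
cv2.imwrite("pics/y1.png",cv2.resize(S["color"][80:230,220:420,::-1],(800,600),interpolation=cv2.INTER_CUBIC))
E
```

```text
[500.3 153.6 224.5]
y (array([502.26109103, 157.82214368]), [array([-0.3,  0.1,  0.3, -0.1])])
green [300.5 151.5 322.5 173.5] [299.6 151.4 324.7 188. ]
blue [301.5 172.5 323.5 200.5] [300.1 164.5 324.7 202.8]
```

View pics/y1.png

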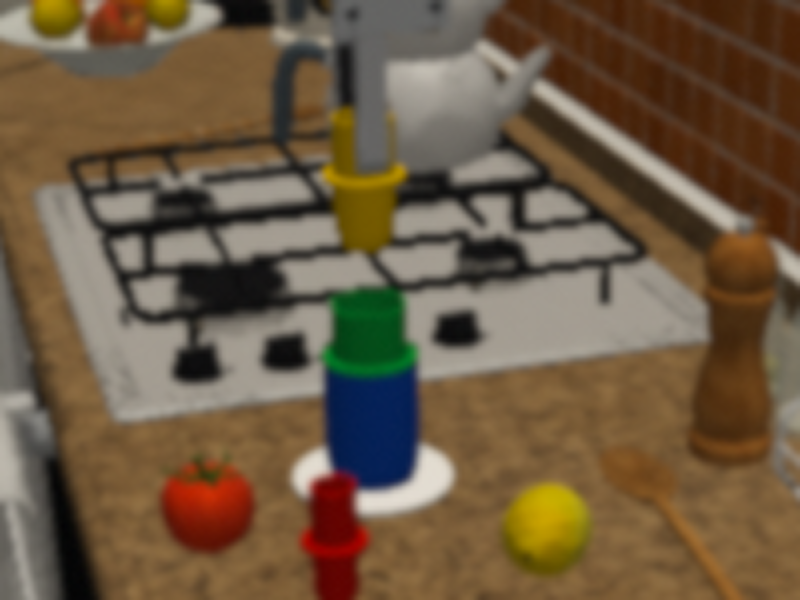

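drive_tool --targets '[0,0,8,0,0,0,255,0,0,14,0,0,0,255,0,0,9,0,0,0,255,0,0,4,0,0,0,255,0,0,2,0,0,0,255,0,0,2,0,0,0,255,0,0,2,0,0,0,255,0,0,2,0,0,0,255]'

```text
t: 20.92
ee_pos: [501.2, 155.5, 182.3]
ee_rot: [-0.0, 3.141, 0.0]
contact_force: [-0.5, 0.4, -0.3]
opening: 39.8
grip_force: 30.0
```

drive_tool --targets '[0,0,2,0,0,0,255,0,0,2,0,0,0,255,0,0,2,0,0,0,255,0,0,2,0,0,0,255,0,0,2,0,0,0,255,0,0,2,0,0,0,255,0,0,0,0,0,0,255]'

```text
t: 21.5
ee_pos: [500.6, 155.4, 169.6]
ee_rot: [0.0, -3.141, 0.0]
contact_force: [0.6, -0.6, -0.1]
opening: 39.8
grip_force: 30.0
```

drive_tool --targets '[0,0,4,0,0,0,255,0,0,4,0,0,0,255,0,0,4,0,0,0,255,0,0,4,0,0,0,255,0,0,4,0,0,0,255,0,0,3,0,0,0,255,0,0,3,0,0,0,255,0,0,0,0,0,0,255]'

```text
t: 22.17
ee_pos: [500.5, 155.3, 143.4]
ee_rot: [0.0, -3.141, 0.001]
contact_force: [-0.1, -0.1, -0.1]
opening: 39.8
grip_force: 30.0
```

drive_tool --targets '[0,0,1,0,0,0,255,0,0,1,0,0,0,255,0,0,1,0,0,0,255,0,0,0.5,0,0,0,255,0,0,0,0,0,0,255]'

```text
t: 22.58
ee_pos: [501.1, 155.5, 141.0]
ee_rot: [-0.0, 3.141, 0.0]
contact_force: [-1.1, 0.1, 3.1]
opening: 40.0
grip_force: 30.0
```

drive_tool --targets '[0,0,0.5,0,0,0,255,0,0,0,0,0,0,255,0,0,0,0,0,0,0,0,0,0,0,0,0,0,0,0,0,0,0,0,0,0,0,0,0,0,0,0,0,0,0,0,0,0,0,0,0,0,0,0,0,0]'

```text
t: 23.25
ee_pos: [500.8, 155.4, 139.9]
ee_rot: [0.0, -3.141, 0.0]
contact_force: [0.7, -0.1, -0.2]
opening: 76.2
grip_force: 0.0
```

drive_tool --targets '[0,0,-10,0,0,0,0,0,0,-20,0,0,0,0,0,0,-25,0,0,0,0,0,0,-30,0,0,0,0,0,0,-25,0,0,0,0,0,0,-15,0,0,0,0,0,0,0,0,0,0,0]'

```text
t: 23.83
ee_pos: [503.1, 156.2, 269.2]
ee_rot: [-0.0, 3.134, 0.004]
contact_force: [-0.3, 0.6, 0.2]
opening: 94.0
grip_force: 0.0
```

drive_tool --targets '[3,-8,0,0,0,0,0,8,-18,0,0,0,0,0,12,-28,0,0,0,0,0,13,-30,0,0,0,0,0,13,-30,0,0,0,0,0,10,-23,0,0,0,0,0,6,-13,0,0,0,0,2,-5,0,0,0,0,0]'

```text
schema error: expected a multiple of 7 numbers
```

```bash
python3 w.py red 434.8 0.5 0; python3 - <<'E'
from h import *
S=cam("side");T=cam("top")
print(fit([T],"yellow",(501,155),86))
cv2.imwrite("pics/y2.png",np.hstack([cv2.resize(S["color"][80:230,240:390,::-1],(400,400),interpolation=cv2.INTER_CUBIC),cv2.resize(T["color"][100:250,180:330,::-1],(400,400))]))
E
```

```text
[502.  155.8 267.1] [-0.32  0.38 -0.04  1.78  0.02  0.98  1.2 ]
pred [159. 101. 207. 137.]
[4.3647516e+02 2.3673065e-01] [array([-0.7, -0.3,  0.9,  0.4])]
(array([499.19177599, 154.89108645]), [array([-0. , -0.9,  0. ,  1. ])])
```

View pics/y2.png

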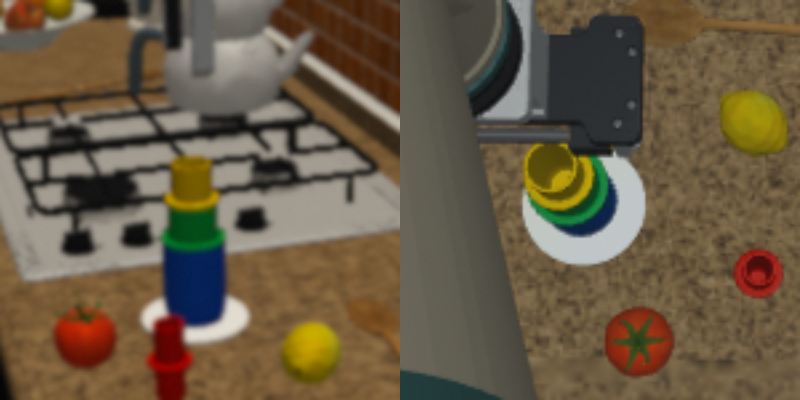

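drive_tool --targets '[3,-8,0,0,0,0,0,8,-18,0,0,0,0,0,12,-28,0,0,0,0,0,13,-30,0,0,0,0,0,13,-30,0,0,0,0,0,10,-23,0,0,0,0,0,5,-13,0,0,0,0,0,2,-5,0,0,0,0,0]'

```text
t: 24.65
ee_pos: [432.7, -2.6, 264.1]
ee_rot: [-0.007, -3.138, 0.002]
contact_force: [0.5, -0.2, -0.5]
opening: 94.1
grip_force: 0.0
```

drive_tool --targets '[0,0,20,0,0,0,0,0,0,30,0,0,0,0,0,0,30,0,0,0,0,0,0,20,0,0,0,0,0,0,0,0,0,0,0,0,0,0,0,0,0,0]'

```text
t: 25.15
ee_pos: [434.0, 0.8, 164.2]
ee_rot: [0.001, -3.138, -0.0]
contact_force: [0.6, -0.6, 0.2]
opening: 94.1
grip_force: 0.0
```

```bash
python3 w.py red 434.8 0.5 0
```

```text
[435.1   0.8 165.2] [-0.07  0.39 -0.    2.13  0.    0.62  1.5 ]
pred [295. 176. 340. 226.]
[436.32462785   0.70974333] [array([-0.7, -1. ,  0.7,  0.9])]
```

drive_tool --targets '[-0.7,0,15,0,0,0,0,0,0,25,0,0,0,0,0,0,28,0,0,0,0,0,0,20,0,0,0,0,0,0,13,0,0,0,0,0,0,6,0,0,0,0,0,0,2.6,0,0,0,0,0,0,0,0,0,0,0]'

```text
t: 25.87
ee_pos: [436.5, 0.6, 56.0]
ee_rot: [-0.001, 3.14, 0.0]
contact_force: [0.7, -0.0, -0.5]
opening: 93.9
grip_force: 0.0
```

drive_tool --targets '[0,0,0,0,0,0,255,0,0,0,0,0,0,255,0,0,0,0,0,0,255,0,0,0,0,0,0,255,0,0,0,0,0,0,255,0,0,0,0,0,0,255,0,0,0,0,0,0,255,0,0,0,0,0,0,255]'

```text
t: 26.53
ee_pos: [435.6, 0.4, 55.5]
ee_rot: [0.0, -3.142, -0.0]
contact_force: [0.2, 0.1, -0.1]
opening: 44.2
grip_force: 0.0
```

drive_tool --targets '[0,0,0,0,0,0,255,0,0,0,0,0,0,255,0,0,0,0,0,0,255,0,0,0,0,0,0,255]'

```text
t: 26.87
ee_pos: [435.6, 0.4, 55.4]
ee_rot: [0.0, -3.141, -0.0]
contact_force: [0.1, 0.0, -1.0]
opening: 26.6
grip_force: 30.0
```

drive_tool --targets '[0,0,-5,0,0,0,255,0,0,-15,0,0,0,255,0,0,-25,0,0,0,255,0,0,-30,0,0,0,255,0,0,-30,0,0,0,255,0,0,-30,0,0,0,255,0,0,-30,0,0,0,255,0,0,-25,0,0,0,255]'

```text
t: 27.53
ee_pos: [435.6, 0.4, 248.0]
ee_rot: [-0.0, 3.14, 0.0]
contact_force: [1.5, -0.9, -0.5]
opening: 27.0
grip_force: 30.0
```

drive_tool --targets '[0,0,-14,0,0,0,255,0,0,-6,0,0,0,255,-3,8,0,0,0,0,255,-8,18,0,0,0,0,255,-12,28,0,0,0,0,255,-13,30,0,0,0,0,255,-12,30,0,0,0,0,255,-9,21,0,0,0,0,255]'

```text
t: 28.2
ee_pos: [492.3, 139.2, 263.8]
ee_rot: [0.004, -3.139, -0.001]
contact_force: [-0.4, 0.2, 0.3]
opening: 26.9
grip_force: 30.0
```

drive_tool --targets '[-5,13,0,0,0,0,255,-2,6,0,0,0,0,255,0,0,0,0,0,0,255,0,0,0,0,0,0,255]'

```text
t: 28.53
ee_pos: [498.9, 153.1, 264.7]
ee_rot: [-0.001, -3.14, 0.002]
contact_force: [0.0, -1.6, -0.2]
opening: 27.0
grip_force: 30.0
```

```bash
python3 - <<'E'
from h import *
S=cam("side");o=monitor.get_obs();print(o["ee_pos"].round(1))
print("r",fit([S],"red",(500,155),210)) 
b=blob(S,"yellow",(500,155),86); print(b,bbox(S,"yellow",(500,155),86).round(1))
cv2.imwrite("pics/r1.png",cv2.resize(S["color"][50:200,220:420,::-1],(800,600),interpolation=cv2.INTER_CUBIC))
E
```

```text
[499.  152.6 265.1]
r (array([499.18940516, 161.08748369]), [array([-1. , -1.5,  1. ,  0.7])])
[300.5 137.5 321.5 158.5] [300.9 137.8 321.8 173.3]
```

View pics/r1.png

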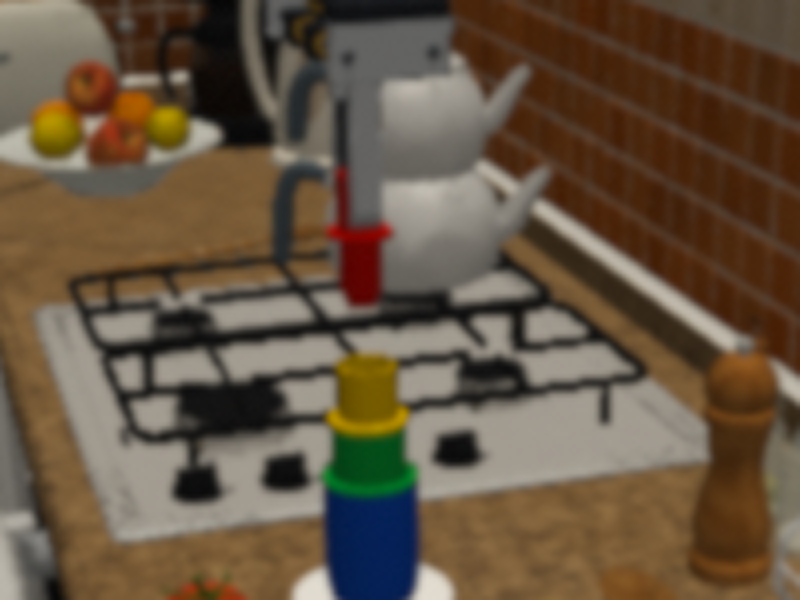

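drive_tool --targets '[-1,1,8,0,0,0,255,0,0,14,0,0,0,255,0,0,9,0,0,0,255,0,0,4,0,0,0,255,0,0,2,0,0,0,255,0,0,2,0,0,0,255,0,0,2,0,0,0,255,0,0,2,0,0,0,255]'

```text
t: 29.25
ee_pos: [500.9, 155.5, 222.7]
ee_rot: [-0.0, 3.141, 0.0]
contact_force: [-0.4, 0.8, -0.1]
opening: 27.1
grip_force: 30.0
```

drive_tool --targets '[0,0,2,0,0,0,255,0,0,2,0,0,0,255,0,0,2,0,0,0,255,0,0,2,0,0,0,255,0,0,2,0,0,0,255,0,0,2,0,0,0,255,0,0,0,0,0,0,255]'

```text
t: 29.83
ee_pos: [500.4, 155.4, 210.0]
ee_rot: [0.0, -3.141, 0.0]
contact_force: [0.3, -0.5, -0.6]
opening: 26.8
grip_force: 30.0
```

drive_tool --targets '[0,0,4,0,0,0,255,0,0,4,0,0,0,255,0,0,4,0,0,0,255,0,0,4,0,0,0,255,0,0,4,0,0,0,255,0,0,3,0,0,0,255,0,0,3,0,0,0,255,0,0,0,0,0,0,255]'

```text
t: 30.5
ee_pos: [500.2, 155.3, 183.8]
ee_rot: [0.0, -3.14, 0.001]
contact_force: [-0.6, -0.1, -0.3]
opening: 27.2
grip_force: 30.0
```

drive_tool --targets '[0,0,1,0,0,0,255,0,0,1,0,0,0,255,0,0,1,0,0,0,255,0,0,0.5,0,0,0,255,0,0,0,0,0,0,255]'

```text
t: 30.92
ee_pos: [500.8, 155.5, 181.4]
ee_rot: [-0.0, 3.141, 0.0]
contact_force: [-1.9, -0.2, 3.3]
opening: 27.0
grip_force: 30.0
```

drive_tool --targets '[0,0,0.5,0,0,0,255,0,0,0,0,0,0,255,0,0,0,0,0,0,0,0,0,0,0,0,0,0,0,0,0,0,0,0,0,0,0,0,0,0,0,0,0,0,0,0,0,0,0,0,0,0,0,0,0,0]'

```text
t: 31.58
ee_pos: [500.5, 155.4, 180.3]
ee_rot: [0.0, -3.141, 0.0]
contact_force: [-0.8, 0.5, 0.4]
opening: 63.7
grip_force: 0.0
```

drive_tool --targets '[0,0,-10,0,0,0,0,0,0,-20,0,0,0,0,0,0,-25,0,0,0,0,0,0,-25,0,0,0,0,0,0,-20,0,0,0,0,0,0,-10,0,0,0,0,0,0,0,0,0,0,0]'

```text
t: 32.17
ee_pos: [502.0, 156.0, 293.1]
ee_rot: [-0.0, 3.137, 0.003]
contact_force: [0.7, -0.1, -0.1]
opening: 93.8
grip_force: 0.0
```

drive_tool --targets '[3,-8,0,0,0,0,0,8,-18,0,0,0,0,0,12,-28,0,0,0,0,0,12,-30,0,0,0,0,0,12,-30,0,0,0,0,0,10,-23,0,0,0,0,0,5,-13,0,0,0,0,0,0,0,0,0,0,0,0]'

```text
t: 32.83
ee_pos: [435.9, 1.6, 289.2]
ee_rot: [-0.009, -3.138, 0.003]
contact_force: [-0.3, 0.3, -0.9]
opening: 94.1
grip_force: 0.0
```

```bash
python3 - <<'E'
from h import *
S=cam("side");T=cam("top")
print(fit([T],"red",(501,155),126))
cv2.imwrite("pics/end.png",np.hstack([cv2.resize(S["color"][60:260,220:420,::-1],(400,400),interpolation=cv2.INTER_CUBIC),cv2.resize(T["color"][90:290,170:370,::-1],(400,400))]))
E
```

```text
(array([500.24088574, 154.84516066]), [array([-0.2, -0.2,  0.2,  0.2])])
```

View pics/end.png

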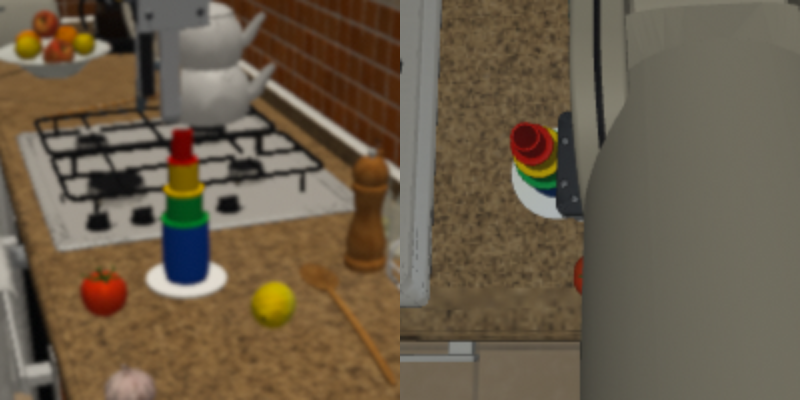

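The tower is nested, level and in the middle of the coaster. The tomato, lemon and garlic look undisturbed, and the arm is clear of everything.

```bash
python3 -c "
from plant import ticket; print(ticket.job_done())"
```

```text
the job is handed in; nothing more can be done
None
```

The four beakers stand nested and level in the middle of the coaster, stacked in the order blue, green, yellow, red; the tomato, lemon and garlic were left alone, and the job was handed in at about 33 s.

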